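# Load the tape dispenser and set its length dial

## Robot

A 7-joint arm with a two-finger parallel gripper is mounted at the origin on a cart in front of the work surface, level with it; the furniture and walls round the work are solid. World frame = base frame: x ahead of the robot, y to its left, z up, the work surface at z = 0. Lengths are in mm, angles in rad, forces in N, time in s.
With the tool pointing down it reaches from about 400 to 850 mm from the base axis. Payload 4.4 kg.
Tool frame: the origin (TCP) lies midway between the tips of the shut fingers; the grasp point (between the pads) lies manip.grip_depth behind it (manip.grip_depth is the distance from the TCP to the grasp point, in mm); z points along the fingers, x is the direction in which the jaws open and shut, and the axes are right-handed (so a half turn about z gives the same grasp; the last joint's range is limited). The gripper opens to 94 mm and grips with 3 to 60 N. Pads are 16 mm wide; open, the fingers measure 119 mm over their backs; the gripper's body (75 mm by 177 mm) begins 78 mm behind the grasp point.
Start: joints at [-1.363, 0.628, 0.038, 1.517, -0.027, 0.996, -0.02], TCP at [175.729, 625.809, 205.478] pointing down, gripper open.
Joint ranges: [-3.06, 3.06], [-0.37, 2.12], [-1.25, 1.32], [0.18, 2.47], [-1.1, 4.24], [0.23, 1.98], [-2.94, 2.94]. Speed limits (rad/s): [2.57, 2.57, 3.14, 3.14, 3.14, 3.14, 3.14].

## Interface

Orientations are given as [roll, pitch, yaw] about the fixed x, y, z axes, in that order (R = Rz(yaw) Ry(pitch) Rx(roll)).
In Python, from plant import manip gives the robot as it stands. The module is installed in compiled form; this text tells all that it offers.
- The arm moves only by the shell command python3 -m creep 'ROWS' [OPENING] [FORCE]. ROWS is JSON, a list of rows, each a list of 6 numbers: the shift along the tool's x, y, z in mm, then the turn, a rotation vector about the tool's x, y, z in rad. A call has exactly 10 rows; each row is the pose to reach, as a shift and turn from the pose commanded when the call began, along the tool's axes at that moment; what a row does not reach only later rows make up. A row lasts 1/12 s, in which the tool goes at most 41.7 mm and 7.16 degrees, less where a joint would pass 70% of its speed; a pose out of reach is approached as far as the arm can. A call with a gripper value outside its range is refused whole. OPENING is the finger opening in mm, from 0 to 94, set as the call begins (- or left out, the last holds). The fingers move at their own pace and stop on an object; FORCE is the grip in N (left out, the last holds). Time passes only in rows, so rows that repeat a pose let the fingers close, or fill a call up. It gives the time, the measured TCP pose, the force and the opening at its end, in the units of the state.
- manip.get_state(): the state, without advancing time (a new reading comes with each control period).
- manip.read_camera(name): name is "scene" or "top" or "wrist"; returns a dict with "color" (400x640x3 uint8, blue, green, red), "camera_matrix" (3x3 intrinsics, pixels), "rvec" (rotation vector, rad) and "tvec" (3), from world to camera coordinates, as OpenCV has them. Camera axes: x right, y down, z forward; pixel columns grow to the right and rows downward; lengths in mm; the calibration is good to about 2 mm. A picture is of the moment at which its call begins. There is no depth.
- manip.hand_in(): hands the job in, once; it reports no verdict.
The state is a dict: "clock": time; "q": joint angles; "qvel": joint speeds; "effort": joint torques, N m; "tool_pos": TCP position; "orientation": TCP orientation; "ft_force": force on the tool from outside, world axes, zero at the start; "ft_torque": the same for the moment, N m; "finger_gap": finger opening in mm.
Only numpy, scipy, OpenCV 4.12 (cv2) and the standard library are available. Lean on these libraries where they do the work, as an engineer would, in place of code of your own. Each camera call takes 0.05 s, during which the arm holds its last target.

## Task

Take the cream tape roll off its peg and lay it down flat on the bench. Then pick it up again by its wall, set it flat in the round black tray of the dispenser, and after that turn the dial until its white pointer line points straight at the green tab on the scale. Leave the stapler, the note block, the mug and the brown tape roll where they are.

Things in the scene. Friction and masses are not known exactly. Their poses are not given: they have to be found in the camera images.
- roll_center (a point): Centre of the loose cream tape roll: outer diameter 100 mm, 50 mm wide along its axis (z), hole 76 mm, wall 12 to 15 mm thick; 0.15 to 0.29 kg. Starts hanging, the peg through its hole, axis along the peg, 80 to 105 mm out from the post, centre 33 mm below the peg's line, so its top is 17 mm above it. Let go tilted over 27 degrees on its edge, it falls over flat. Flat: z vertical, either way up.
- peg_root (a point): Where the peg meets its fixed post, on the peg's centre line, 140 mm above the bench. The round peg (10 mm thick) runs level from here along this point's -x axis for 140 mm, then turns up. Post 18 mm thick with a 24 mm black ball on top; foot 110 x 100 x 12 mm.
- peg_tip (a point): Top of the peg's upturned tip, 150 mm out from the post and 18 mm above the peg's centre line. Lifted 20 to 30 mm, the roll passes over it, towards the robot. The wall board behind the bench begins at about x = 0.88 m: keep the wrist clear of it.
- tray_center (a point): Centre of the tray's flat floor, 30 mm above the bench, on the left of the grey dispenser (fixed; 190 mm in x, 330 mm in y, deck 28 mm high). Lip: inner radius 62 mm, 8 mm above the floor. x and y are the dispenser's axes. A tape outlet 30 mm higher than the deck stands 69 to 91 mm along +x. The dial's axis is 165 mm along -y.
- dial_grip (a point): On the dial's vertical axis, half-way up its black bar grip, 89 mm above the bench: bar 62 mm long along this point's x, 16 mm thick along y, sides from 18 mm below to 12 mm above this point. Under it a disc of radius 37 mm. Control box top (150 x 140 mm) 35 mm below.
- dial_pointer (a point): The point 50 mm from the dial's axis to which its white pointer line points (the -x end of the bar); turns with the dial.
- tab_mark (a point): The green tab on the dial's scale, at 50 mm from the dial's axis; 15 x 7 mm, 4 mm high. It stays where it is.
- dial_knob (a joint): Dial angle in rad, 0 to 4.71, growing clockwise seen from above; stiff turning (about 0.04 N m), stays where it is left. The pointer is on the tab when this equals the green_tab value.
- green_tab (a joint): Angle of the green tab on the same scale, rad; at the start the dial stands 0.6 to 1.9 rad further clockwise, so it must be turned back, anticlockwise.
- stapler: Blue stapler, 36 x 134 x 48 mm, bystander; origin at the centre of its underside.
- note_block: Yellow note block, 76 x 76 x 30 mm, bystander; origin at the centre of its underside.
- mug: White mug, 80 mm wide, 102 mm high, bystander; origin at the centre of its underside.
- brown_roll: Brown tape roll lying flat, 92 mm diameter, 48 mm high, bystander; origin at the centre of its underside.
Mind the look-alikes: they are no part of the job. Leave any blue or pink look-alike of the part that bears roll_center alone.

How it is judged (in metres and radians):
On the way, in this order (a step that is already met when the one before it is completed fails the run):
1. the roll lies flat on the bench, off its peg, and is let go (height (world z) of roll_center below 0.03 m and angle between the z axis of roll_center and the z axis of tray_center, either way round below 0.06 rad and contact force between the fingers and tape_roll below 0.1 N), for 0.1 s.
2. the roll lies flat in the tray (horizontal distance between roll_center and tray_center below 0.015 m and z of roll_center in the frame of tray_center below 0.029 m and angle between the z axis of roll_center and the z axis of tray_center, either way round below 0.06 rad and contact force between the fingers and tape_roll below 0.1 N), for 0.1 s.
3. the dial points at the green tab (horizontal distance between dial_pointer and tab_mark below 0.0055 m), for 0.2 s.
At the end, for the whole second after the job is handed in: The cream roll lies flat (within 3.4 degrees) and at rest on the floor of the round tray, its centre within 15 mm of the tray's centre, and the dial's pointer is within about 6 degrees (5.5 mm at 50 mm radius) of the green tab (horizontal distance between roll_center and tray_center below 0.015 m and z of roll_center in the frame of tray_center below 0.029 m and angle between the z axis of roll_center and the z axis of tray_center, either way round below 0.06 rad and horizontal distance between dial_pointer and tab_mark below 0.0055 m and linear speed of tape_roll below 0.02 m/s); the robot touches nothing.
It fails at once if a bystander (stapler, note block, mug, brown roll) is moved by more than 25 mm (distance of any of stapler, note_block, mug, brown_roll from where it was at the start of the episode above 0.025 m).
It also fails if it takes over 72 s, if anything falls off the work surface, if the arm or the gripper's body presses on something with over 40 N, if the wrist force passes 120 N, or if a joint passes its speed limit or range.

## Working session

There is one attempt and no reset: what is moved stays moved. The work goes in short steps, Python scripts to look and compute and a shell command to move; the robot and the scene stay as the last step left them, time stands still between calls to the robot, and variables do not carry over. Pictures are saved under pics/ and viewed, and the job is handed in when it is done.

```bash
mkdir -p pics; cat > h.py <<'E'
import numpy as np, cv2
from scipy.spatial.transform import Rotation as R
from plant import manip
def cam(n,save=None):
    c=manip.read_camera(n)
    if save: cv2.imwrite('pics/'+save,c['color'])
    return c
def K(c):
    Rm=cv2.Rodrigues(np.array(c['rvec'],float))[0]
    return np.array(c['camera_matrix']),Rm,np.array(c['tvec'],float).ravel()
def at_z(c,px,z):
    k,r,t=K(c); d=r.T@np.linalg.inv(k)@np.array([px[0],px[1],1.]); o=-r.T@t
    return o+d*(z-o[2])/d[2]
def proj(c,p):
    k,r,t=K(c); return cv2.projectPoints(np.array(p,float).reshape(-1,3),np.array(c['rvec'],float),np.array(c['tvec'],float),k,None)[0].reshape(-1,2)
def pose():
    s=manip.get_state(); return np.array(s['tool_pos']),R.from_euler('xyz',s['orientation'])
E
python3 - <<'E'
from h import *
s=manip.get_state(); print({k:np.round(v,3) for k,v in s.items()}, manip.grip_depth)
for n in ['scene','top','wrist']:
    c=cam(n,n+'0.png'); k,r,t=K(c); print(n,np.round(-r.T@t),np.round(r[2],2),k[0,0])
E
```

```text
{'clock': np.float64(0.0), 'q': array([-1.363,  0.629,  0.038,  1.518, -0.027,  0.996, -0.02 ]), 'qvel': array([ 0.   , -0.001, -0.   ,  0.   ,  0.001,  0.   , -0.001]), 'effort': array([-0.0000e+00, -5.4971e+01,  1.1430e+00, -1.8663e+01, -5.2000e-02,
        2.3000e-02,  0.0000e+00]), 'tool_pos': array([175.528, 625.146, 204.562]), 'orientation': array([-3.142e+00,  2.000e-03,  1.297e+00]), 'ft_force': array([0.844, 0.669, 0.427]), 'ft_torque': array([-0.04 , -0.062, -0.041]), 'finger_gap': np.float64(94.023)} 18.8
scene [-430. 1306. 1239.] [ 0.51 -0.65 -0.57] 507.3505704494967
top [ 341.   -2. 1508.] [ 0.18  0.01 -0.98] 477.1516122522103
wrist [103. 646. 384.] [ 0.25 -0.07 -0.97] 310.39212147154024
```

View pics/scene0.png

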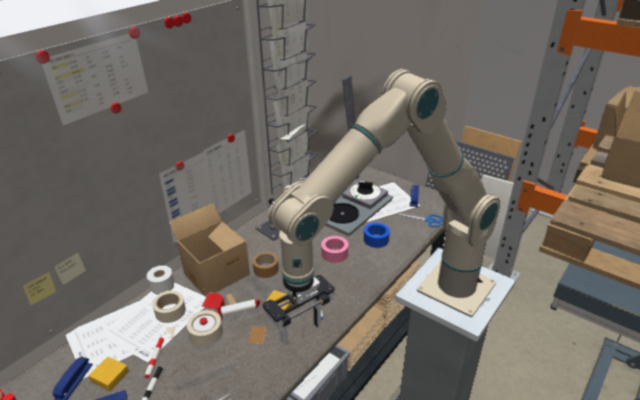

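View pics/top0.png

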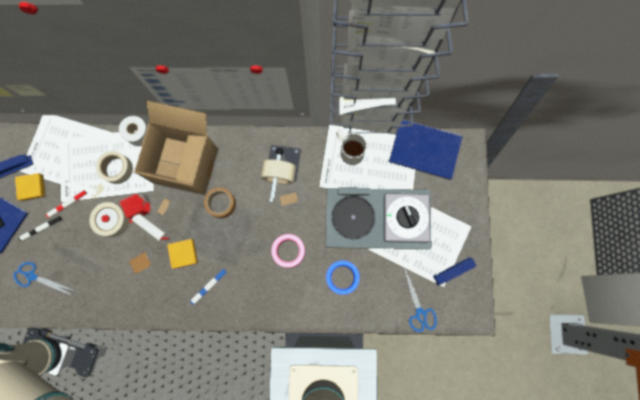

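View pics/wrist0.png

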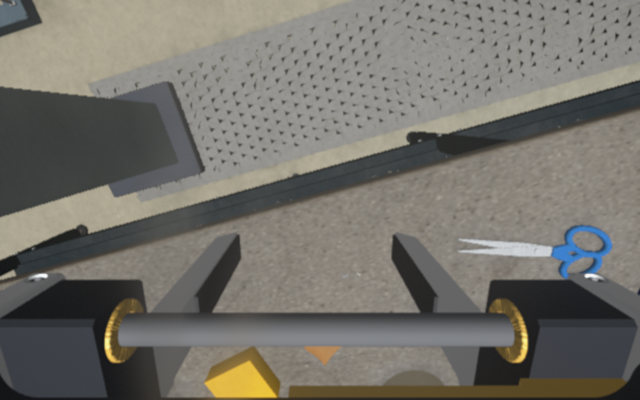

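```bash
python3 - <<'E'
import cv2,numpy as np
a=cv2.imread('pics/top0.png')
c=cv2.resize(a[130:260,240:400],None,fx=5,fy=4.6,interpolation=cv2.INTER_CUBIC)
c=cv2.resize(a[135:215,240:340],None,fx=7,fy=7,interpolation=cv2.INTER_CUBIC);cv2.imwrite('pics/c1.png',c)
c=cv2.resize(a[180:255,320:440],None,fx=6.5,fy=6.5,interpolation=cv2.INTER_CUBIC);cv2.imwrite('pics/c2.png',c)
E
```

```text
(no output)
```

View pics/c1.png

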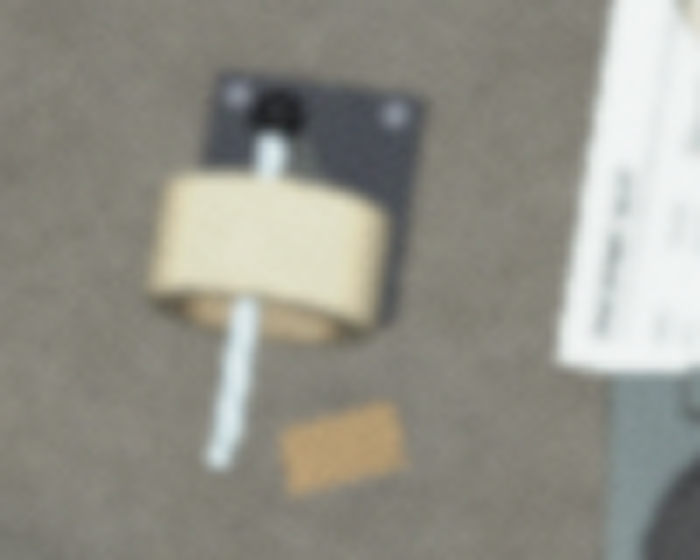

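View pics/c2.png

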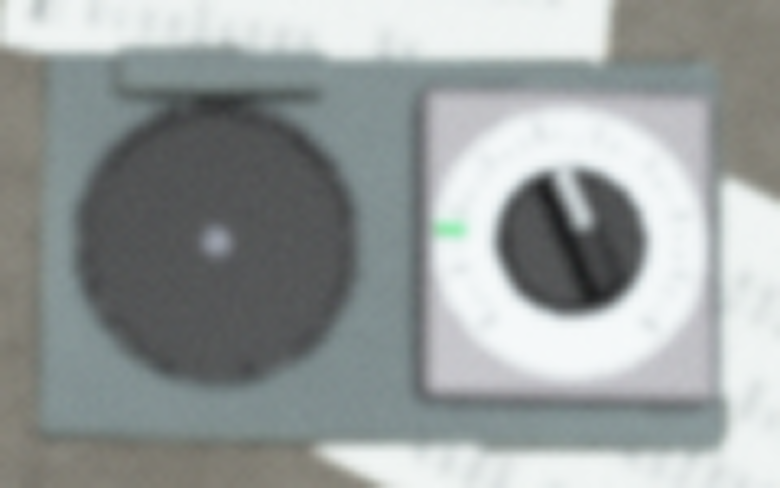

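```bash
python3 - <<'E'
from h import *
c=cam('top')
f=lambda x,y:(240+x/7,135+y/7); g=lambda x,y:(320+x/6.5,180+y/6.5)
ball=at_z(c,f(277,110),155); tip=at_z(c,f(220,463),158); print('ball',ball,'tip',tip, np.linalg.norm((ball-tip)[:2]))
# roll top surface silhouettes: near top edge and far top edge at z ~157
for p in [(275,180),(265,303)]: print('rolltop',at_z(c,f(*p),157))
for p in [(168,175),(385,208),(148,295),(372,335)]: print('rollside',at_z(c,f(*p),107))
for p in [(42,58),(715,62),(40,435),(722,445)]: print('disp',at_z(c,g(*p),28))
print('tray',at_z(c,g(215,241),30)); 
print('scale disc',at_z(c,g(572,242),56)); print('disc',at_z(c,g(571,240),71))
print('tab',at_z(c,g(450,230),58)); print('ptr',at_z(c,g(565,168),101),at_z(c,g(583,227),101))
print(proj(c,[[600,0,0],[700,0,0],[600,100,0]]))
E
```

```text
ball [724.27338779 138.35276944 155.        ] tip [573.06988873 156.6691111  158.        ] 152.30885234008025
rolltop [693.44908121 138.01270205 157.        ]
rolltop [640.81928489 140.47405284 157.        ]
rollside [708.08360115 189.66508059 107.        ]
rollside [694.6601511   95.21743118 107.        ]
rollside [654.72460953 196.25851408 107.        ]
rollside [638.49505186  99.33592885 107.        ]
disp [637.1367834   -0.92857643  28.        ]
disp [ 639.80826534 -327.67496026   28.        ]
disp [454.19611637  -2.53668691  28.        ]
disp [ 454.45332796 -326.23537646   28.        ]
tray [548.26941408 -85.29310247  30.        ]
scale disc [ 546.64333386 -252.02921532   56.        ]
disc [ 545.45575673 -248.99834947   71.        ]
tab [ 551.21617157 -194.38408626   58.        ]
ptr [ 574.48948562 -241.66954131  101.        ] [ 547.27076172 -249.42540921  101.        ]
[[325.99240385 201.9861288 ]
 [326.42911749 171.61632528]
 [294.83650553 201.5406229 ]]
```

```bash
cat >> h.py <<'E'
def goal(pos,rpy=None,Rg=None):
    "print shift and rotvec in tool axes to reach TCP pos / orientation, from the measured pose"
    p,Q=pose(); G=Rg if Rg is not None else R.from_euler('xyz',rpy)
    sh=Q.inv().apply(np.array(pos,float)-p); rv=(Q.inv()*G).as_rotvec()
    print('shift',np.round(sh,1),'rot',np.round(rv,3),'dist',round(np.linalg.norm(sh)),'deg',round(np.degrees(np.linalg.norm(rv)),1))
E
python3 - <<'E'
from h import *
goal([400,380,330],[np.pi,0,0.6]); goal([640,60,330],[np.pi,0,-.12])
c=cam('top')
for n,p,z in [('brown',(219,203),48),('pink',(288,250),48),('blue',(342,277),48),('note',(182,253),30),('mug',(353,149),102),('staplerR',(455,271),48)]: print(n,at_z(c,p,z).round())
E
```

```text
shift [-175.8  282.4 -124.9] rot [0.    0.001 0.697] dist 355 deg 39.9
shift [-418.9  600.  -124.6] rot [1.000e-03 1.000e-03 1.417e+00] dist 742 deg 81.2
brown [584. 333.  48.]
pink [442. 114.  48.]
blue [363. -52.  48.]
note [428. 443.  30.]
mug [748. -80. 102.]
staplerR [ 386. -392.   48.]
```

```bash
python3 -m creep '[[-17,28,-12,0,0,0.07],[-35,56,-25,0,0,0.14],[-52,84,-37,0,0,0.21],[-70,112,-50,0,0,0.28],[-88,140,-62,0,0,0.35],[-105,168,-75,0,0,0.42],[-123,196,-87,0,0,0.49],[-140,225,-100,0,0,0.56],[-158,253,-112,0,0,0.63],[-176,282,-125,0,0,0.7]]' 80 20; python3 -c "
from h import *
goal([640,60,330],[np.pi,0,-.12])"
```

```text
clock: 1.08
tool_pos: [400.2, 378.7, 331.1]
orientation: [-3.141, 0.0, 0.594]
ft_force: [-0.3, 0.7, -0.0]
finger_gap: 79.9
shift [ 20.4 398.4   0.9] rot [-0.     0.     0.714] dist 399 deg 40.9
```

```bash
python3 -m creep '[[2,40,0,0,0,0.07],[4,80,0,0,0,0.14],[6,120,0,0,0,0.21],[8,160,0,0,0,0.28],[10,200,0,0,0,0.35],[12,240,0,0,0,0.43],[14,280,0,0,0,0.5],[16,320,0,0,0,0.57],[18,360,0,0,0,0.64],[20,398,0,0,0,0.714]]'; python3 -c "
from h import *
cam('wrist','w1.png');cam('scene','s1.png')"
```

```text
clock: 1.92
tool_pos: [640.8, 60.2, 330.4]
orientation: [3.142, 0.0, -0.121]
ft_force: [0.2, 0.6, -0.3]
finger_gap: 79.7
```

View pics/w1.png

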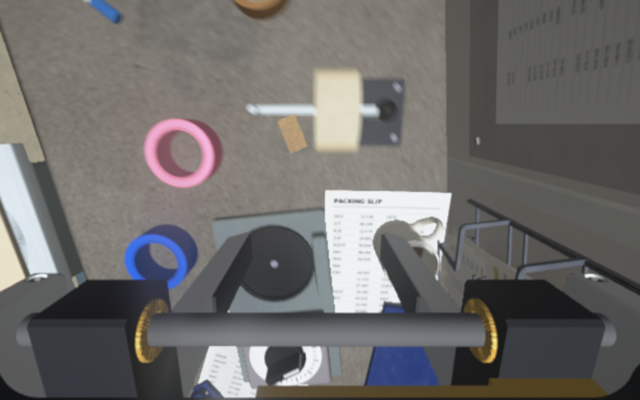

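View pics/s1.png

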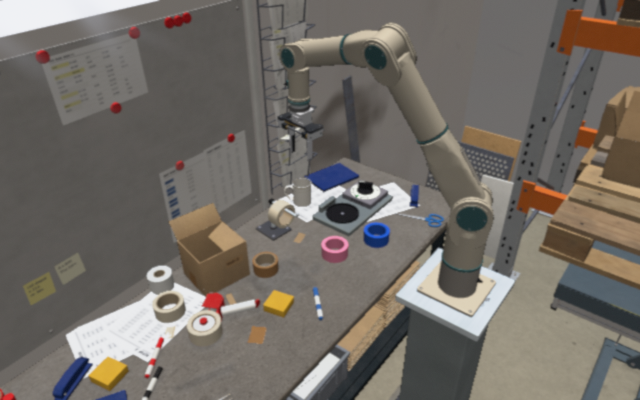

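```bash
python3 - <<'E'
import cv2
a=cv2.imread('pics/w1.png');cv2.imwrite('pics/c3.png',cv2.resize(a[55:165,240:420],None,fx=4.4,fy=4.4,interpolation=cv2.INTER_CUBIC))
a=cv2.imread('pics/s1.png');cv2.imwrite('pics/c4.png',cv2.resize(a[190:250,245:345],None,fx=8,fy=8,interpolation=cv2.INTER_CUBIC))
E
```

```text
(no output)
```

View pics/c3.png

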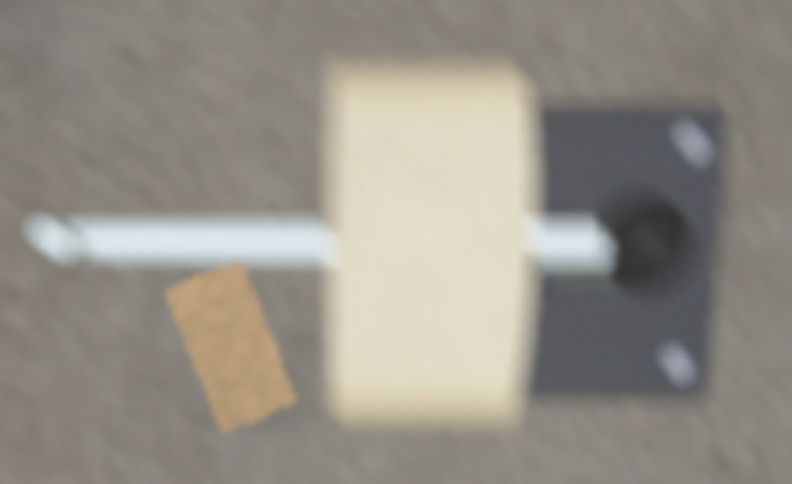

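View pics/c4.png

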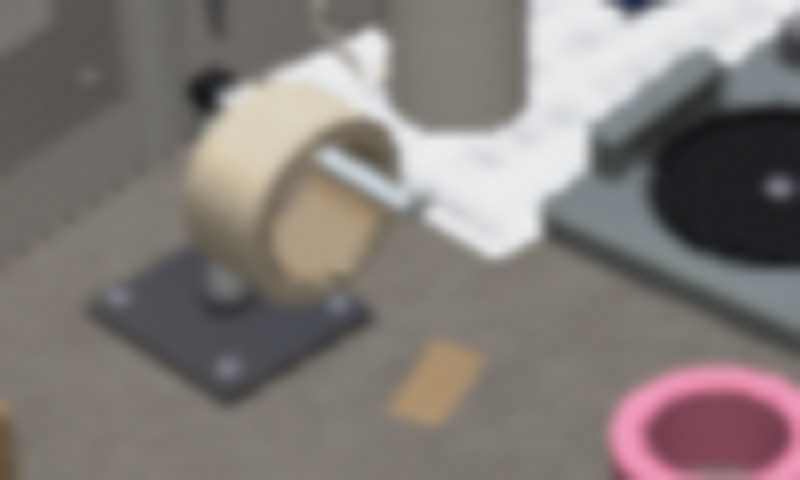

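```bash
python3 - <<'E'
from h import *
c=cam('wrist'); f=lambda x,y:(240+x/4.4,55+y/4.4)
print('ball',[at_z(c,f(645,243),z).round(1) for z in (150,165)],'tip',at_z(c,f(45,235),158).round(1))
print('peg@140',at_z(c,f(90,240),140).round(1),at_z(c,f(600,243),140).round(1))
print('near',at_z(c,f(336,240),157).round(1),'far',at_z(c,f(533,240),157).round(1))
print('left',at_z(c,f(430,62),107).round(1),'right',at_z(c,f(430,428),107).round(1))
E
```

```text
ball [array([730.7, 128.3, 150. ]), array([727.4, 128.4, 165. ])] tip [582.9 149.1 158. ]
peg@140 [590.7 147.4 140. ] [721.4 129.8 140. ]
near [653.6 138.8 157. ] far [701.8 132.6 157. ]
left [685.3 182.9 107. ] right [674.5  84.5 107. ]
```

```bash
python3 - <<'E'
from h import *
T=cam('top','t1.png');W=cam('wrist','w2.png');S=cam('scene','s2.png')
def ray(c,px):
    k,r,t=K(c); d=r.T@np.linalg.inv(k)@np.array([px[0],px[1],1.]);return -r.T@t,d/np.linalg.norm(d)
def tri(obs):
    A=np.zeros((3,3));b=np.zeros(3)
    for c,p in obs:
        o,d=ray(c,p);M=np.eye(3)-np.outer(d,d);A+=M;b+=M@o
    x=np.linalg.solve(A,b);print(x.round(1),[ (proj(c,x)[0]-p).round(1) for c,p in obs])
s=lambda x,y:(245+x/8,190+y/8); f=lambda x,y:(240+x/4.4,55+y/4.4); t=lambda x,y:(240+x/7,135+y/7);g=lambda x,y:(320+x/6.5,180+y/6.5)
print('tray');tri([(T,g(215,241)),(W,(274.5,264)),(S,s(777,187))])
tri([(T,g(215,241)),(S,s(777,187))])
print('tip');tri([(T,t(220,463)),(W,f(45,235)),(S,s(425,200))])
print('ball');tri([(T,t(277,110)),(W,f(645,243)),(S,s(210,90))])
print('tray z30',at_z(W,(274.5,264),30),at_z(S,s(777,187),30))
E
```

```text
tray
[549.8 -87.1  25.5] [array([ 0.5, -0.3]), array([-0.5, -1.6]), array([ 0.2, -0.3])]
[549.2 -85.4  25.4] [array([-0.1, -0.1]), array([0.1, 0. ])]
tip
[576.2 158.  144.9] [array([ 0.1, -0.3]), array([-0.4, -0.3]), array([0.1, 0.1])]
ball
[730.2 138.9 133.8] [array([0.5, 0. ]), array([-0.6, -1.1]), array([-0.2, -0.1])]
tray z30 [551.02855859 -88.01654369  30.        ] [545.86134498 -79.97852945  30.        ]
```

View pics/t1.png

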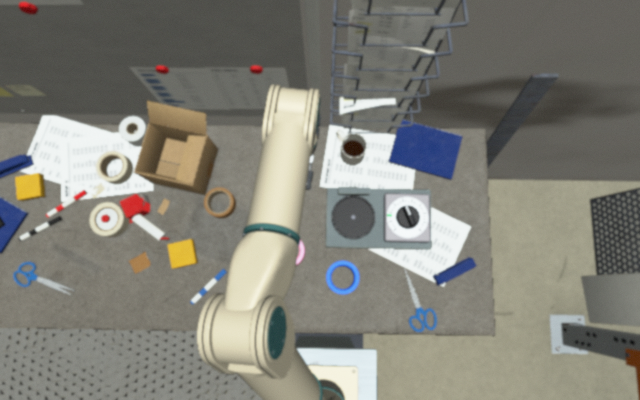

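```bash
python3 -c "
from h import *
goal([672,96,230],[np.pi,0,-.13])"
```

```text
shift [ 28.9 -35.5 100.2] rot [-0.001  0.001  0.015] dist 110 deg 0.9
```

```bash
python3 -m creep '[[7,-9,25,0,0,0.01],[14,-18,50,0,0,0.01],[21,-27,75,0,0,0.01],[29,-35,100,0,0,0.01],[29,-35,100,0,0,0.01],[29,-35,100,0,0,0.01],[29,-35,100,0,0,0.01],[29,-35,100,0,0,0.01],[29,-35,100,0,0,0.01],[29,-35,100,0,0,0.01]]' 90 40; python3 -c "
from h import *
c=cam('wrist','w3.png')
cv2.imwrite('pics/w3b.png',cv2.resize(c['color'][0:300,120:520],None,fx=2,fy=2))"
```

```text
clock: 3.05
tool_pos: [673.2, 93.2, 232.1]
orientation: [-3.141, -0.002, -0.127]
ft_force: [-1.1, 0.3, 0.2]
finger_gap: 90.3
```

View pics/w3b.png

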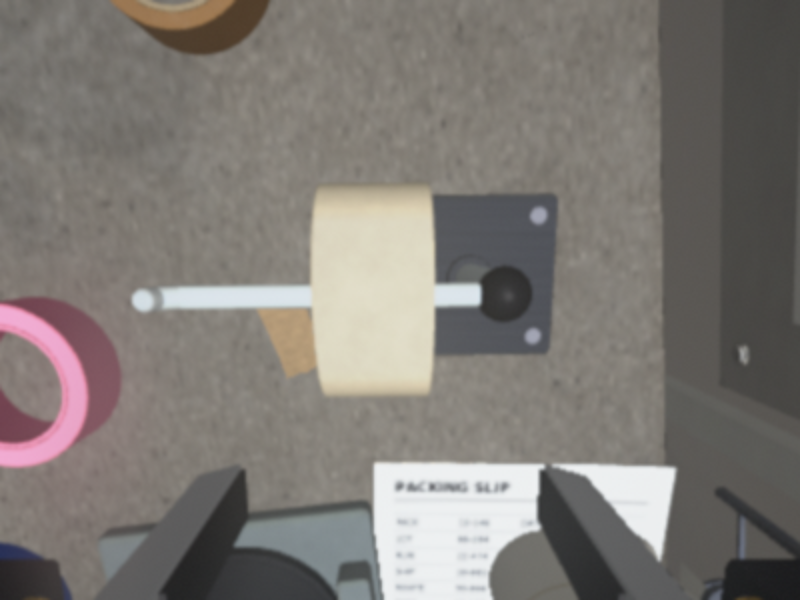

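```bash
python3 - <<'E'
from h import *
c=cam('wrist'); f=lambda x,y:(120+x/2,y/2)
print('ball',at_z(c,f(505,293),155).round(1),'tip',at_z(c,f(145,300),158).round(1))
print('near',at_z(c,f(312,296),157).round(1),'far',at_z(c,f(434,294),157).round(1))
print('L',at_z(c,f(373,186),107).round(1),'R',at_z(c,f(375,396),107).round(1))
print(pose()[0])
p,Q=pose()
for s in(-45,45): print((proj(c,p+Q.apply([s,-8,0]))[0]-[120,0])*2)
E
```

```text
ball [725.6 141.9 155. ] tip [580.8 157.9 158. ]
near [647.7 150.8 157. ] far [696.7 145.3 157. ]
L [677.  193.5 107. ] R [664.5  94.2 107. ]
[673.03233619  93.30192415 231.43358565]
[246.27848453 467.36003896]
[538.86277672 467.42402327]
```

```bash
python3 -m creep '[[-5,-10,10,0,0,0],[-5,-10,35,0,0,0],[-5,-10,60,0,0,0],[-5,-10,80,0,0,0],[-5,-10,95,0,0,0],[-5,-10,110,0,0,0],[-5,-10,120,0,0,0],[-5,-10,130,0,0,0],[-5,-10,140,0,0,0],[-5,-10,140,0,0,0]]' 90 40; python3 -c "
from h import *
c=cam('wrist','w4.png')"
```

```text
clock: 3.98
tool_pos: [667.7, 104.4, 88.3]
orientation: [3.141, 0.003, -0.127]
ft_force: [0.2, -0.0, 0.3]
finger_gap: 89.8
```

View pics/w4.png

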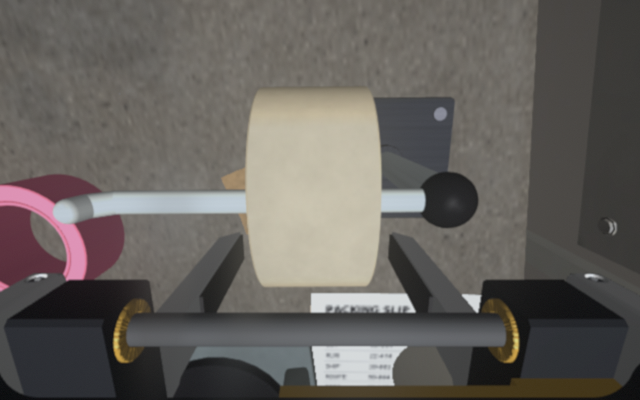

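```bash
python3 -m creep '[[0,0,0,0,0,0],[0,0,0,0,0,0],[0,0,0,0,0,0],[0,0,0,0,0,0],[0,0,0,0,0,0],[0,0,0,0,0,0],[0,0,0,0,0,0],[0,0,0,0,0,0],[0,0,0,0,0,0],[0,0,0,0,0,0]]' 30 40; python3 -c "
from h import *
c=cam('wrist','w5.png')"
```

```text
clock: 4.87
tool_pos: [668.9, 104.1, 90.5]
orientation: [3.142, 0.0, -0.127]
ft_force: [-1.4, -1.2, 1.1]
finger_gap: 49.5
```

View pics/w5.png

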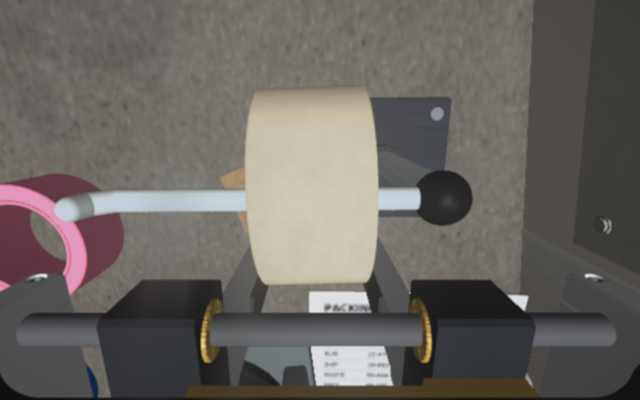

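```bash
python3 -m creep '[[0,0,-8,0,0,0],[0,0,-16,0,0,0],[0,0,-25,0,0,0],[0,0,-33,0,0,0],[0,0,-33,0,0,0],[-15,0,-33,0,0,0],[-35,0,-33,0,0,0],[-55,0,-33,0,0,0],[-75,0,-33,0,0,0],[-75,0,-33,0,0,0]]'; python3 -c "
from h import *
c=cam('wrist','w6.png')"
```

```text
clock: 5.75
tool_pos: [589.9, 114.7, 123.2]
orientation: [-3.141, 0.006, -0.126]
ft_force: [-1.0, 0.6, -3.4]
finger_gap: 49.9
```

View pics/w6.png

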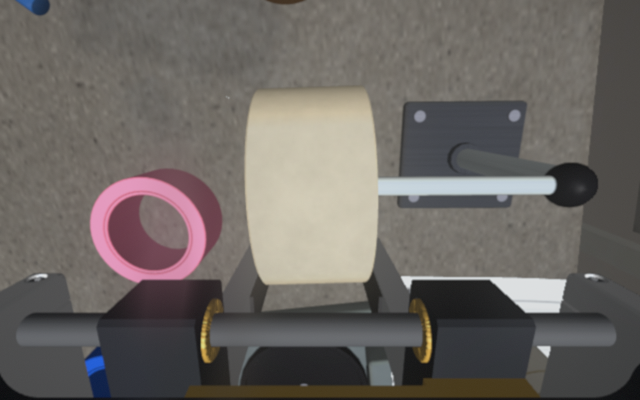

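```bash
python3 -m creep '[[-20,0,-1,0,0,0],[-40,0,-1,0,0,0],[-60,0,-1,0,0,0],[-75,0,-5,0,0,0],[-80,-10,-20,0,0,0],[-80,-30,-35,0,0,0],[-80,-50,-50,0,0,0],[-80,-75,-60,0,0,0],[-80,-100,-60,0,0,0],[-80,-100,-60,0,0,0]]'; python3 -c "
from h import *
c=cam('wrist','w7.png'); print(manip.get_state()['q'])"
```

```text
clock: 6.63
tool_pos: [529.6, 230.3, 184.3]
orientation: [-3.136, -0.003, -0.12]
ft_force: [0.8, 0.7, -3.4]
finger_gap: 49.6
[-0.76125519  0.58836253  0.48463331  1.7669078  -0.34716965  0.86923514
 -0.24147195]
```

View pics/w7.png

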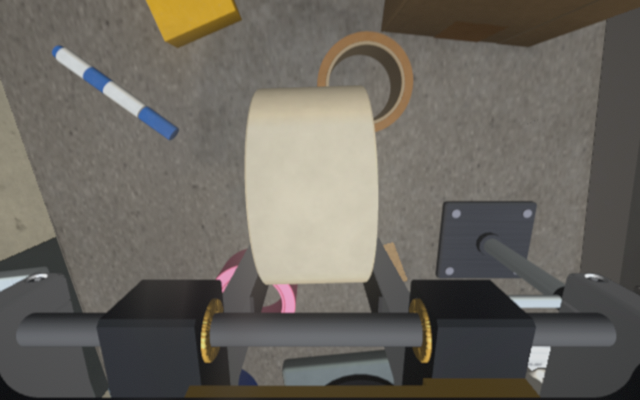

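```bash
python3 -m creep '[[0,5,0,0,0.1,0],[1,10,0,0,0.2,0],[1,15,0,0,0.3,0],[2,20,-1,0,0.4,0],[2,25,-2,0,0.5,0],[3,30,-3,0,0.6,0],[4,35,-4,0,0.7,0],[5,41,-6,0,0.8,0],[5,41,-7,0,0.9,0],[5,41,-7,0,0.9,0]]'; python3 -c "
from h import *
c=cam('scene','s8.png'); cam('wrist','w8.png');print(manip.get_state()['q'])"
```

```text
clock: 7.52
tool_pos: [531.7, 202.4, 234.5]
orientation: [3.062, -0.664, -0.129]
ft_force: [1.5, -0.5, -4.1]
finger_gap: 49.5
[-1.56145879  0.72460935  1.25682629  2.23870496 -1.09914162  0.23636868
  0.30628582]
```

View pics/s8.png

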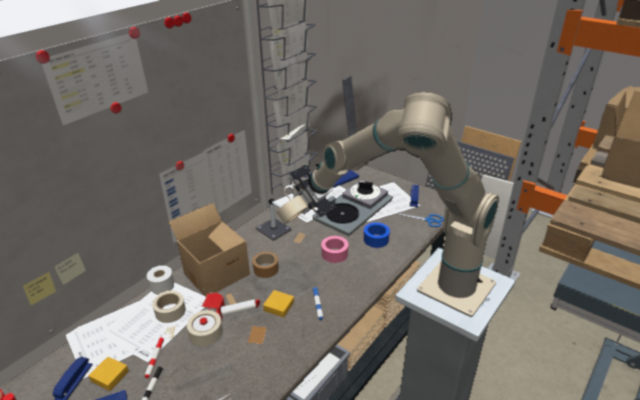

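View pics/w8.png

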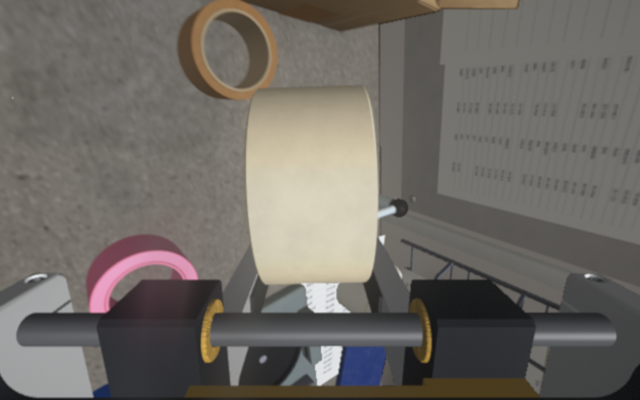

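```bash
python3 -c "
from h import *
goal([450,250,200],[np.pi,0,.4])"
```

```text
shift [-83.9 -26.5 -28.8] rot [ 0.246 -0.625 -0.523] dist 93 deg 48.8
```

```bash
python3 -m creep '[[-10,-3,-3,0.03,-0.08,-0.06],[-20,-6,-7,0.06,-0.16,-0.13],[-31,-10,-11,0.09,-0.23,-0.2],[-42,-13,-14,0.12,-0.31,-0.26],[-52,-17,-18,0.15,-0.39,-0.33],[-63,-20,-22,0.19,-0.47,-0.39],[-73,-23,-25,0.22,-0.55,-0.46],[-84,-26,-29,0.246,-0.625,-0.523],[-84,-26,-29,0.246,-0.625,-0.523],[-84,-26,-29,0.246,-0.625,-0.523]]'; python3 -c "
from h import *
print(manip.get_state()['q']);goal([450,250,200],[np.pi,0,.4])"
```

```text
clock: 8.45
tool_pos: [453.7, 244.0, 201.3]
orientation: [-3.138, -0.005, 0.387]
ft_force: [0.1, -0.1, -3.1]
finger_gap: 50.2
[-1.19474963  0.65532301  1.05326855  1.91628    -0.69494801  0.98377959
  0.56992296]
shift [-1.2 -7.   1.3] rot [-0.004 -0.005 -0.013] dist 7 deg 0.8
```

```bash
python3 -m creep '[[-1,0,0,0,-0.1,0],[-3,0,0,0,-0.2,0],[-5,0,-1,0,-0.3,0],[-7,0,-1,0,-0.4,0],[-9,0,-2,0,-0.5,0],[-10,0,-3,0,-0.6,0],[-12,0,-4,0,-0.7,0],[-13,0,-6,0,-0.8,0],[-13,0,-6,0,-0.8,0],[-13,0,-6,0,-0.8,0]]'; python3 -c "
from h import *
c=cam('scene','s9.png'); cam('wrist','w9.png');print(manip.get_state()['q'])"
```

```text
clock: 9.28
tool_pos: [440.6, 239.8, 205.2]
orientation: [-3.138, 0.796, 0.392]
ft_force: [0.4, 0.5, -2.7]
finger_gap: 49.8
[-0.85610045  1.07102942  0.8652714   1.23004355 -0.49417644  1.91807951
  0.413943  ]
```

View pics/s9.png

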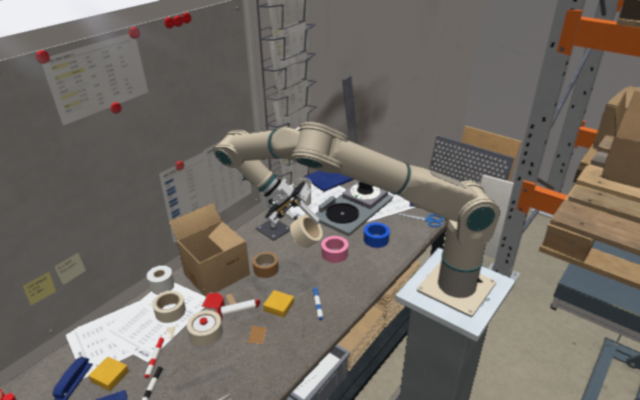

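View pics/w9.png

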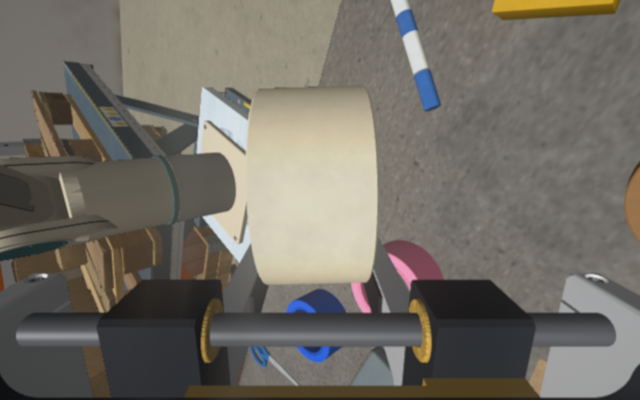

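```bash
python3 -m creep '[[14,0,14,0,0,0],[28,0,28,0,0,0],[43,0,42,0,0,0],[57,0,56,0,0,0],[71,0,70,0,0,0],[86,0,84,0,0,0],[98,0,96,0,0,0],[105,0,102,0,0,0],[107,0,105,0,0,0],[107,0,105,0,0,0]]'; python3 -c "
from h import *
c=cam('scene','s10.png'); cv2.imwrite('pics/s10b.png',cv2.resize(c['color'][150:300,200:400],None,fx=4,fy=4)); print(manip.get_state()['q'])"
```

```text
clock: 10.22
tool_pos: [439.2, 240.5, 57.2]
orientation: [-3.136, 0.798, 0.394]
ft_force: [-0.7, -0.9, -2.6]
finger_gap: 50.1
[-0.84224221  1.24826173  0.80537273  1.2712149  -0.5899686   1.72969852
  0.42580341]
```

View pics/s10b.png

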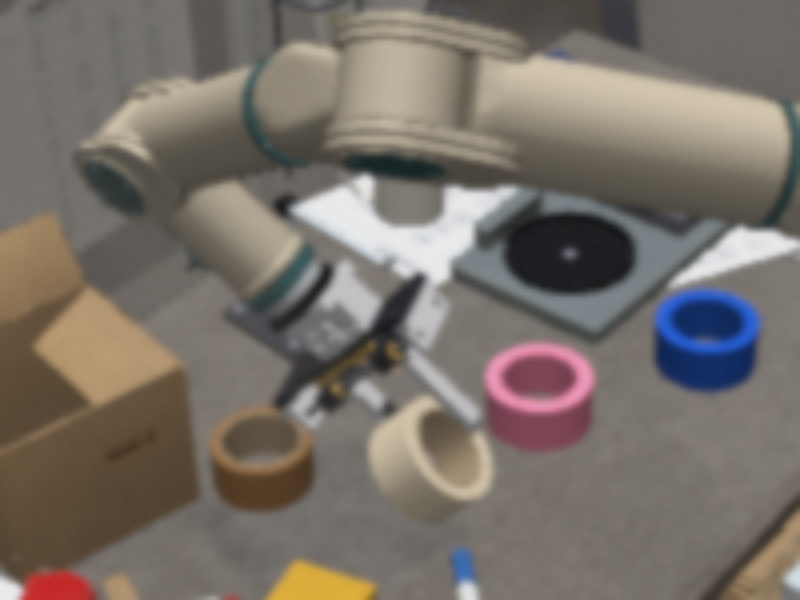

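```bash
python3 -m creep '[[-4,5,4,0,0,0],[-8,10,8,0,0,0],[-14,20,14,0,0,0],[-14,20,14,0,0,0],[-12,20,16,0,0,0],[-11,20,17,0,0,0],[-10,20,18,0,0,0],[-9,20,19,0,0,0],[-8,20,20,0,0,0],[-8,20,20,0,0,0]]'; python3 -c "
from h import *
c=cam('scene','s11.png'); cv2.imwrite('pics/s11b.png',cv2.resize(c['color'][200:290,240:360],None,fx=6.5,fy=6.5,interpolation=2)); print(manip.get_state()['q'])"
```

```text
clock: 11.1
tool_pos: [428.5, 214.7, 48.6]
orientation: [-3.135, 0.798, 0.395]
ft_force: [0.8, 0.6, -2.6]
finger_gap: 49.5
[-0.8377377   1.24253996  0.80756012  1.34768608 -0.57774457  1.67043552
  0.47292647]
```

View pics/s11b.png

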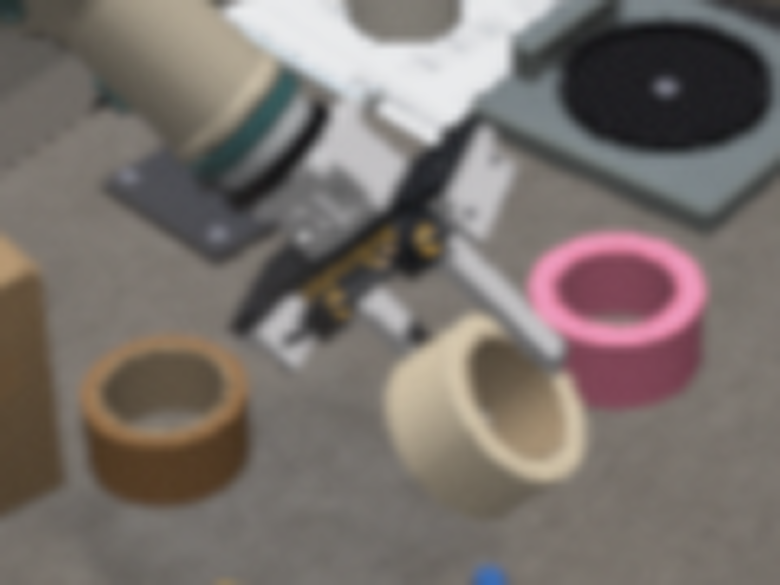

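```bash
python3 -m creep '[[1,0,1,0,0,0],[2,0,2,0,0,0],[3,0,3,0,0,0],[4,0,4,0,0,0],[5,0,5,0,0,0],[5.5,0,5.5,0,0,0],[5.5,0,5.5,0,0,0],[5.5,0,5.5,0,0,0],[5.5,0,5.5,0,0,0],[5.5,0,5.5,0,0,0]]'
```

```text
clock: 11.98
tool_pos: [428.6, 214.6, 41.3]
orientation: [-3.135, 0.798, 0.395]
ft_force: [0.5, 0.5, -2.7]
finger_gap: 49.8
```

```bash
python3 -m creep '[[0.7,0,0.7,0,0,0],[1.4,0,1.4,0,0,0],[2.1,0,2.1,0,0,0],[2.8,0,2.8,0,0,0],[2.8,0,2.8,0,0,0],[2.8,0,2.8,0,0,0],[2.8,0,2.8,0,0,0],[2.8,0,2.8,0,0,0],[2.8,0,2.8,0,0,0],[2.8,0,2.8,0,0,0]]'
```

```text
clock: 12.82
tool_pos: [428.5, 214.3, 38.5]
orientation: [-3.135, 0.798, 0.394]
ft_force: [2.3, -0.2, 5.5]
finger_gap: 50.1
```

```bash
python3 -m creep '[[0,0,0,0,0,0],[0,0,0,0,0,0],[0,0,0,0,0,0],[-1,0,-1,0,0,0],[-1,0,-1,0,0,0],[-1,10,-1,0,0,0],[-1,20,-1,0,0,0],[-1,30,-1,0,0,0],[-1,38,-1,0,0,0],[-1,38,-1,0,0,0]]' 64; python3 -c "
from h import *
c=cam('scene','s12.png'); cv2.imwrite('pics/s12b.png',cv2.resize(c['color'][200:290,240:360],None,fx=6.5,fy=6.5,interpolation=2));cam('wrist','w12.png')"
```

```text
clock: 13.65
tool_pos: [443.8, 176.5, 38.9]
orientation: [-3.139, 0.798, 0.389]
ft_force: [-0.6, 0.1, -0.3]
finger_gap: 63.9
```

View pics/s12b.png

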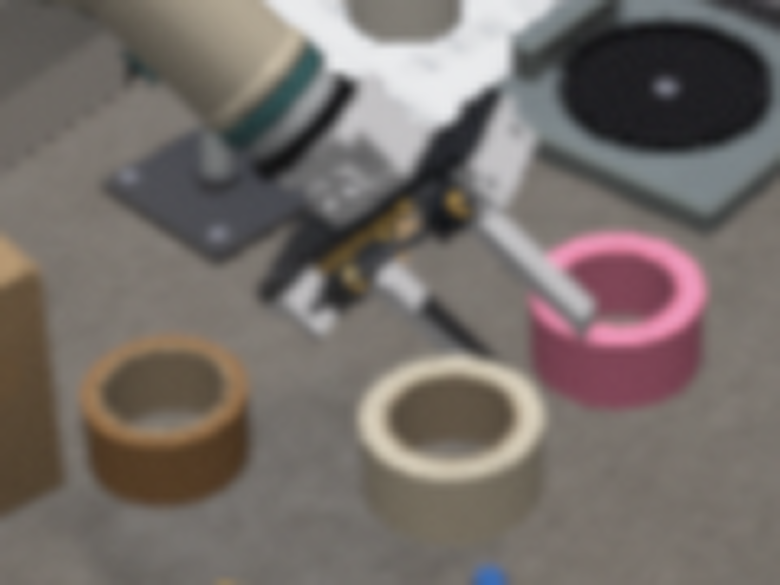

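View pics/w12.png

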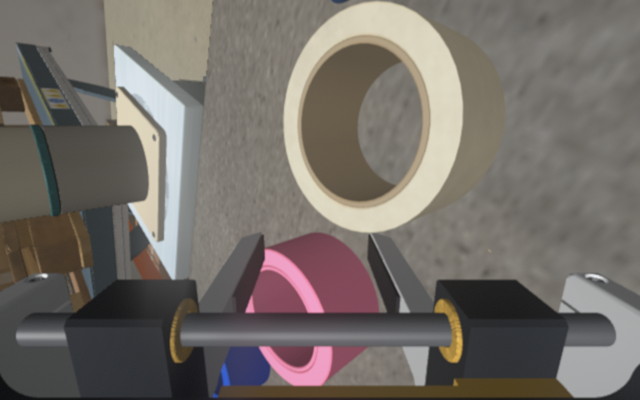

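```bash
python3 -m creep '[[-10,0,-10,0,0,0],[-25,0,-25,0,0,0],[-45,0,-44,0,0,0],[-65,0,-63,0,0,0],[-85,0,-83,0,0,0],[-105,0,-102,0,0,0],[-105,0,-102,0,0.1,0],[-105,0,-102,0,0.2,0],[-105,0,-102,0,0.3,0],[-105,0,-102,0,0.4,0]]' 64; python3 -c "
from h import *
c=cam('wrist','w13.png');goal([400,230,190],[np.pi,0,.5])"
```

```text
clock: 14.58
tool_pos: [443.3, 179.2, 186.3]
orientation: [-3.136, 0.391, 0.393]
ft_force: [-0.1, 0.2, -0.1]
finger_gap: 63.9
shift [-16.5 -63.6   5.5] rot [-0.029  0.388 -0.111] dist 66 deg 23.2
```

View pics/w13.png

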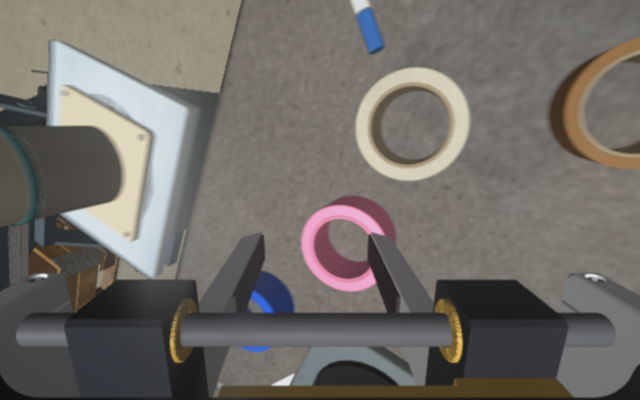

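```bash
python3 - <<'E'
from h import *
c=cam('wrist');p=[at_z(c,q,50).round(1) for q in [(413,124),(470,124),(356,124),(413,67),(413,180)]];print(*p)
pk=at_z(c,(348,248),48);print(pk)
im=c['color'].copy()
E
```

```text
[448.2 260.2  50. ] [491.6 278.1  50. ] [398.6 239.8  50. ] [426.3 303.7  50. ] [471.4 213.9  50. ]
[443.9076629  116.02378307  48.        ]
```

```bash
python3 -c "
from h import *
goal([409,237,120],[np.pi,0,.525])"
```

```text
shift [ 19.8 -65.7  66. ] rot [-0.034  0.394 -0.134] dist 95 deg 23.9
```

```bash
python3 -m creep '[[3,-10,10,-0.01,0.06,-0.02],[6,-20,20,-0.01,0.12,-0.04],[9,-30,30,-0.02,0.18,-0.06],[12,-40,40,-0.02,0.24,-0.08],[15,-50,50,-0.03,0.3,-0.1],[18,-60,60,-0.03,0.36,-0.12],[20,-66,66,-0.034,0.394,-0.134],[20,-66,66,-0.034,0.394,-0.134],[20,-66,66,-0.034,0.394,-0.134],[20,-66,66,-0.034,0.394,-0.134]]' 42; python3 -c "
from h import *
c=cam('wrist','w14.png')"
```

```text
clock: 15.52
tool_pos: [412.7, 237.8, 117.1]
orientation: [3.139, 0.002, 0.528]
ft_force: [0.0, 0.1, 0.4]
finger_gap: 42.0
```

View pics/w14.png

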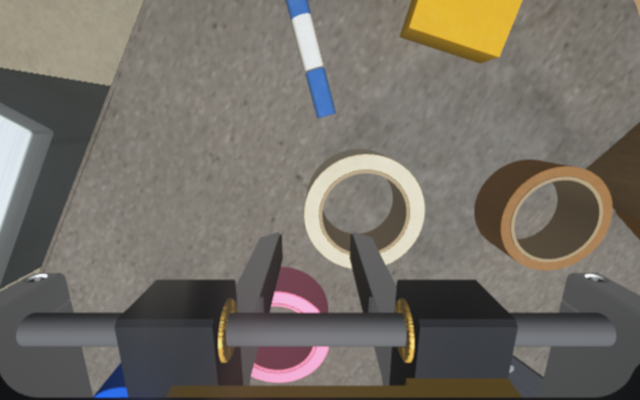

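```bash
python3 - <<'E'
from h import *
c=cam('wrist');p=[at_z(c,q,50).round(1) for q in [(365,211),(304,211),(425,211),(365,154),(365,268)]];print(*p)
p,Q=pose();ctr=np.array([0,0,0.]);
q=at_z(c,(365,211),50);print('center in tool',Q.inv().apply(q-p).round(1),p.round(1))
E
```

```text
[446.  260.5  50. ] [402.4 235.   50. ] [488.8 285.4  50. ] [420.8 299.9  50. ] [473.8 216.9  50. ]
center in tool [40.5 -3.4 66.9] [412.7 237.4 117. ]
```

```bash
python3 -m creep '[[-3,-3,5,0,0,0],[-3,-3,20,0,0,0],[-3,-3,40,0,0,0],[-3,-3,60,0,0,0],[-3,-3,75,0,0,0],[-3,-3,85,0,0,0],[-3,-3,92,0,0,0],[-3,-3,99,0,0,0],[-3,-3,99,0,0,0],[-3,-3,99,0,0,0]]' 42 40;  python3 -m creep '[[0,0,0,0,0,0],[0,0,0,0,0,0],[0,0,0,0,0,0],[0,0,0,0,0,0],[0,0,0,0,0,0],[0,0,0,0,0,0],[0,0,0,0,0,0],[0,0,0,0,0,0],[0,0,0,0,0,0],[0,0,0,0,0,0]]' 5 30; python3 -c "
from h import *
c=cam('wrist','w15.png')"
```

```text
clock: 16.45
tool_pos: [406.9, 237.8, 17.3]
orientation: [3.139, 0.004, 0.527]
ft_force: [-0.5, 0.1, 0.1]
finger_gap: 42.1
clock: 17.28
tool_pos: [407.4, 238.4, 17.9]
orientation: [3.139, 0.002, 0.527]
ft_force: [0.9, 1.8, 4.3]
finger_gap: 14.7
```

View pics/w15.png

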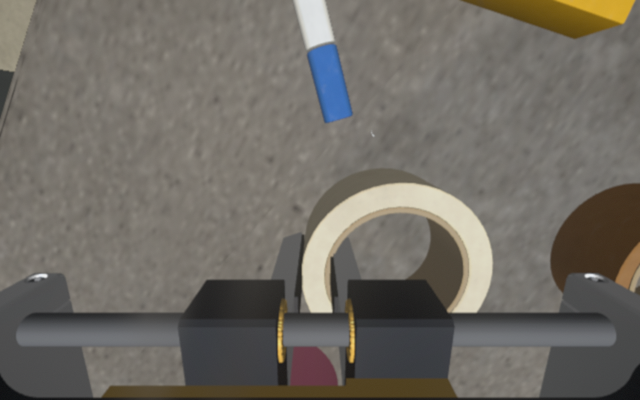

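```bash
python3 - <<'E'
from h import *
c=cam('wrist');p,Q=pose()
for q in [(398,183),(302,268),(493,268)]: print(Q.inv().apply(at_z(c,q,50)-p).round(1))
E
```

```text
[ 39.2 -46.4 -32.3]
[ -7.5  -1.5 -32.1]
[ 91.6  -1.6 -32.3]
```

```bash
python3 -m creep '[[0,0,-8,0,0,0],[0,0,-25,0,0,0],[0,0,-50,0,0,0],[0,0,-80,0,0,0],[0,0,-110,0,0,0],[0,0,-130,0,0,0],[0,0,-130,0,0,0],[0,0,-130,0,0,0],[0,0,-130,0,0,0],[0,0,-130,0,0,0]]'; python3 -c "
from h import *
c=cam('wrist','w16.png');goal([500,-82,148],[np.pi,0,-.1])"
```

```text
clock: 18.22
tool_pos: [405.5, 238.0, 146.3]
orientation: [3.139, 0.006, 0.527]
ft_force: [-0.9, 0.7, -2.7]
finger_gap: 14.4
shift [-79.5 323.9  -0.4] rot [0.004 0.005 0.627] dist 334 deg 35.9
```

View pics/w16.png

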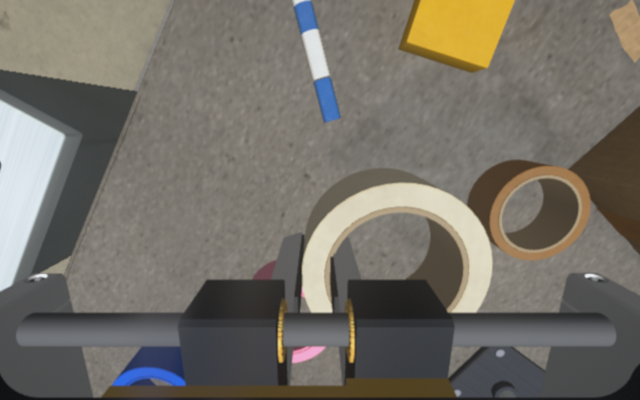

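Roll is held level, unchanged in the hand. Carry it over the tray.

```bash
python3 -m creep '[[-8,33,0,0,0,0.06],[-16,66,0,0,0,0.12],[-24,99,0,0,0,0.19],[-32,131,0,0,0,0.25],[-40,163,0,0,0,0.31],[-48,196,0,0,0,0.38],[-56,229,0,0,0,0.44],[-64,261,0,0,0,0.5],[-72,294,0,0,0,0.57],[-80,324,0,0,0,0.627]]'; python3 -m creep '[[0,0,0,0,0,0],[0,0,0,0,0,0],[0,0,5,0,0,0],[0,0,10,0,0,0],[0,0,15,0,0,0],[0,0,15,0,0,0],[0,0,15,0,0,0],[0,0,15,0,0,0],[0,0,15,0,0,0],[0,0,15,0,0,0]]'; python3 -c "
from h import *
c=cam('wrist','w17.png');c=cam('top','t17.png');cv2.imwrite('pics/t17b.png',cv2.resize(c['color'][170:260,300:440],None,fx=5.6,fy=5.6,interpolation=2))"
```

```text
clock: 19.1
tool_pos: [500.6, -83.8, 147.5]
orientation: [3.138, 0.003, -0.104]
ft_force: [1.2, 0.8, -2.9]
finger_gap: 14.3
clock: 19.93
tool_pos: [501.1, -81.7, 133.8]
orientation: [3.138, 0.0, -0.099]
ft_force: [-0.7, -0.0, -4.0]
finger_gap: 14.4
```

View pics/w17.png

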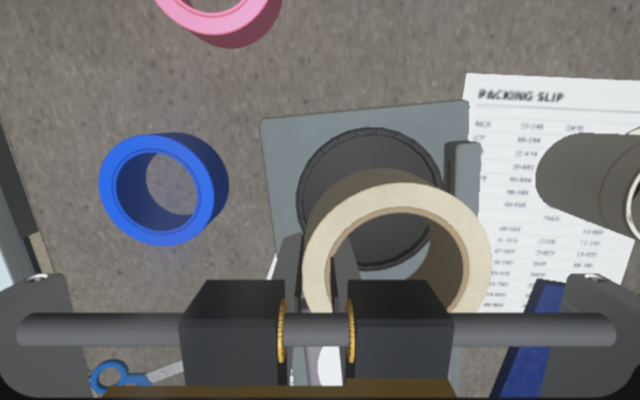

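View pics/t17b.png

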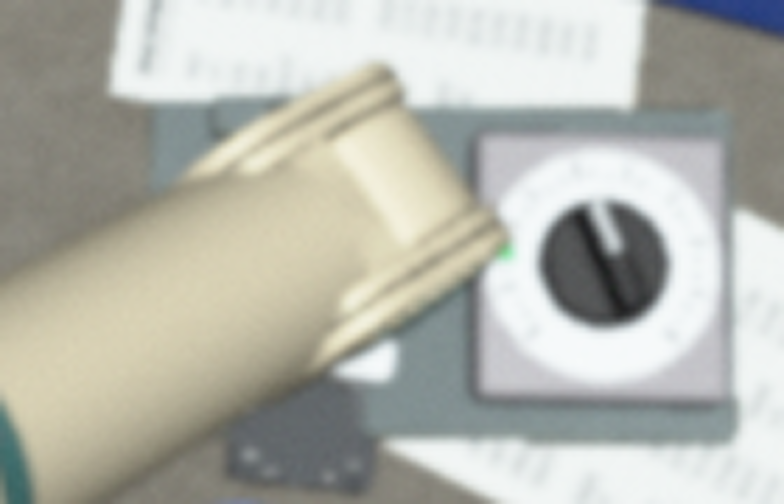

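```bash
python3 - <<'E'
from h import *
c=cam('wrist');p,Q=pose();print(p)
for q in [(370.5,199),(298,199),(442,199),(370,127),(380,271)]:
  a=at_z(c,q,37); print(q,a.round(1),Q.inv().apply(a-p).round(1))
print('roll')
for q in [(398,182),(302,268),(493,268)]: print(at_z(c,q,166).round(1))
im=c['color'];cv2.imwrite('pics/w18.png',cv2.resize(im[90:300,250:500],None,fx=3,fy=2.8,interpolation=2))
E
```

```text
[501.00765812 -81.78202215 133.73594927]
(370.5, 199) [551.  -81.3  37. ] [49.7 -5.8 96.7]
(298, 199) [484.8 -74.7  37. ] [-16.7  -5.7  96.7]
(442, 199) [616.2 -87.8  37. ] [115.3  -5.8  96.6]
(370, 127) [554.  -17.2  37. ] [ 46.3 -69.9  96.5]
(380, 271) [ 556.4 -154.9   37. ] [62.4 66.9 96.9]
roll
[544.7 -39.1 166. ]
[493.7 -79.6 166. ]
[592.4 -89.4 166. ]
```

View pics/w18.png

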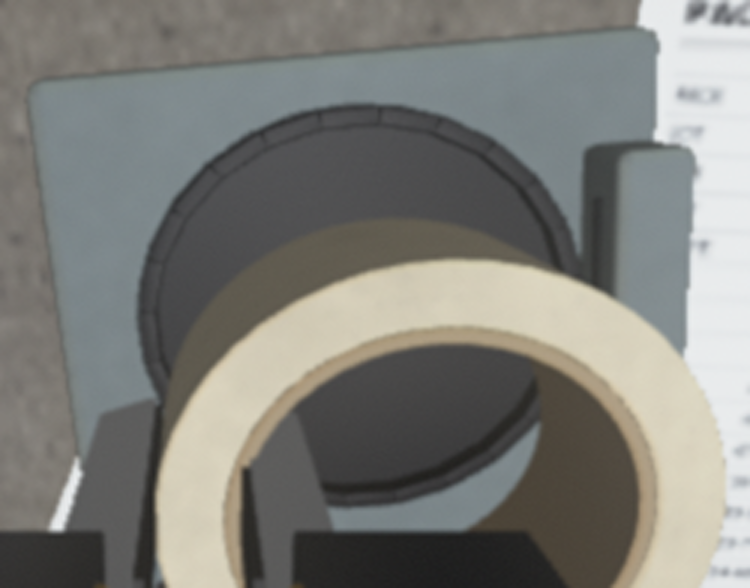

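```bash
python3 -m creep '[[3,-2,5,0,0,0],[7,-4,15,0,0,0],[7,-4,30,0,0,0],[7,-4,45,0,0,0],[7,-4,58,0,0,0],[7,-4,68,0,0,0],[7,-4,76,0,0,0],[7,-4,80,0,0,0],[7,-4,83,0,0,0],[7,-4,83,0,0,0]]'; python3 -c "
from h import *
c=cam('wrist','w19.png')"
```

```text
clock: 20.92
tool_pos: [508.2, -78.9, 50.2]
orientation: [3.138, 0.001, -0.1]
ft_force: [-0.5, 0.1, -3.2]
finger_gap: 14.5
```

View pics/w19.png

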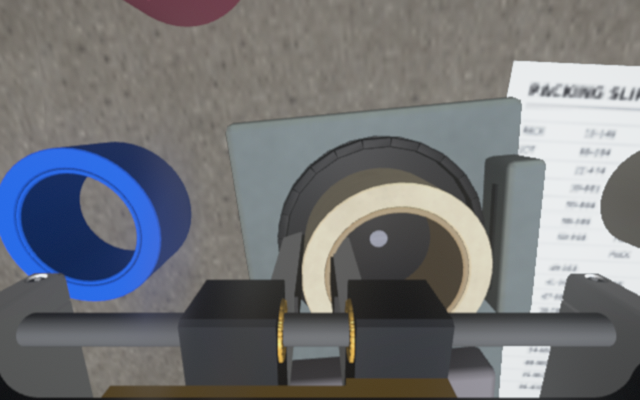

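```bash
python3 - <<'E'
from h import *
c=cam('wrist');p,Q=pose();print(p)
for q,z in [((378,239),31),((381,136),38),((279,215),38),((397,182),83),((302,268),83),((493,268),83)]:
  a=at_z(c,q,z); print(q,a.round(1),Q.inv().apply(a-p).round(1))
E
```

```text
[508.51236118 -78.9579738   50.90370021]
(378, 239) [550.  -86.2  31. ] [42.   3.  19.9]
(381, 136) [553.7 -17.   38. ] [ 38.8 -66.2  12.7]
(279, 215) [485.9 -60.4  38. ] [-24.3 -16.3  12.9]
(397, 182) [551.5 -36.2  83. ] [ 38.5 -46.8 -32.3]
(302, 268) [501.1 -76.7  83. ] [ -7.6  -1.3 -32.1]
(493, 268) [599.6 -86.5  83. ] [ 91.4  -1.4 -32.1]
```

```bash
python3 -m creep '[[0,0,0.5,0,0,0],[0,0,1,0,0,0],[0,0,1.5,0,0,0],[0,0,2,0,0,0],[0,0,2.5,0,0,0],[0,0,3,0,0,0],[0,0,3,0,0,0],[0,0,3,0,0,0],[0,0,3,0,0,0],[0,0,3,0,0,0]]'
```

```text
clock: 21.85
tool_pos: [508.2, -78.8, 47.9]
orientation: [3.138, 0.001, -0.1]
ft_force: [-1.8, 1.2, 6.0]
finger_gap: 14.6
```

Contact. Release and rise straight up.

```bash
python3 -m creep '[[0,0,0,0,0,0],[0,0,0,0,0,0],[0,0,0,0,0,0],[0,0,0,0,0,0],[0,0,-10,0,0,0],[0,0,-30,0,0,0],[0,0,-55,0,0,0],[0,0,-85,0,0,0],[0,0,-115,0,0,0],[0,0,-115,0,0,0]]' 34; python3 -c "
from h import *
c=cam('wrist','w20.png');p,Q=pose();print(p)
c2=cam('scene','s20.png');cv2.imwrite('pics/s20b.png',cv2.resize(c2['color'][160:250,290:430],None,fx=5,fy=5,interpolation=2))"
```

```text
clock: 22.68
tool_pos: [511.2, -80.3, 167.8]
orientation: [3.137, -0.007, -0.1]
ft_force: [1.0, -1.5, -0.9]
finger_gap: 34.2
[510.1506706  -79.26094071 165.52041413]
```

View pics/w20.png

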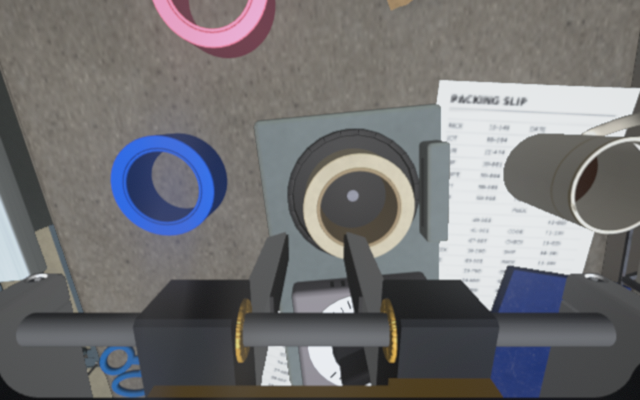

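View pics/s20b.png

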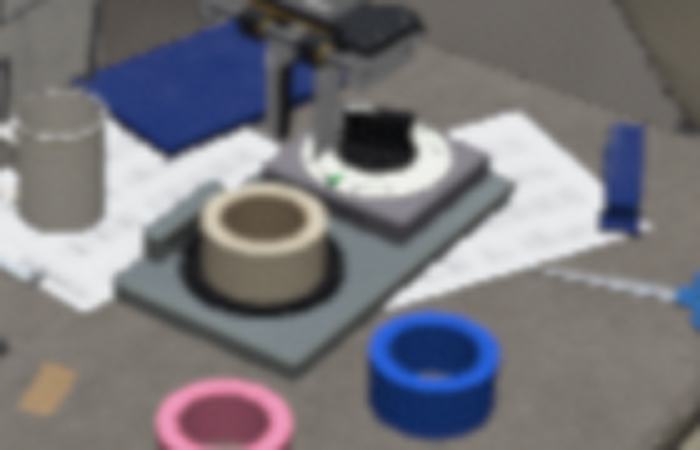

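```bash
python3 -c "
from h import *
goal([549,-251,205],[np.pi,0,-1.29])
c=cam('wrist')
for q in [(303,207),(416,207),(358,153),(358,260)]: print(at_z(c,q,80).round(1))
print(at_z(c,(353,196),31))"
```

```text
shift [ 57.  167.9 -40.5] rot [ 0.002 -0.003  1.191] dist 182 deg 68.2
[497.7 -75.8  80. ]
[596.6 -85.7  80. ]
[548.8 -33.5  80. ]
[ 542.6 -131.4   80. ]
[546.9805524 -82.7970094  31.       ]
```

```bash
python3 -m creep '[[2,8,-15,0,0,0.12],[8,26,-30,0,0,0.24],[14,44,-40,0,0,0.36],[21,62,-40,0,0,0.48],[27,80,-40,0,0,0.6],[34,100,-40,0,0,0.72],[40,118,-40,0,0,0.84],[46,136,-40,0,0,0.96],[52,154,-40,0,0,1.08],[57,168,-40,0,0,1.19]]' 60; python3 -m creep '[[0,0,0,0,0,0],[0,0,0,0,0,0],[0,0,0,0,0,0],[0,0,0,0,0,0],[0,0,0,0,0,0],[0,0,0,0,0,0],[0,0,0,0,0,0],[0,0,0,0,0,0],[0,0,0,0,0,0],[0,0,0,0,0,0]]'; python3 -c "
from h import *
c=cam('wrist','w21.png');cv2.imwrite('pics/w21b.png',cv2.resize(c['color'][80:320,200:450],None,fx=3.2,fy=2.5*1,interpolation=2))"
```

```text
clock: 23.67
tool_pos: [547.6, -252.3, 201.3]
orientation: [3.137, -0.002, -1.297]
ft_force: [-0.1, -0.3, 0.1]
finger_gap: 59.7
clock: 24.5
tool_pos: [548.4, -251.0, 203.2]
orientation: [3.139, -0.003, -1.29]
ft_force: [0.5, 0.0, 0.6]
finger_gap: 59.9
```

View pics/w21.png

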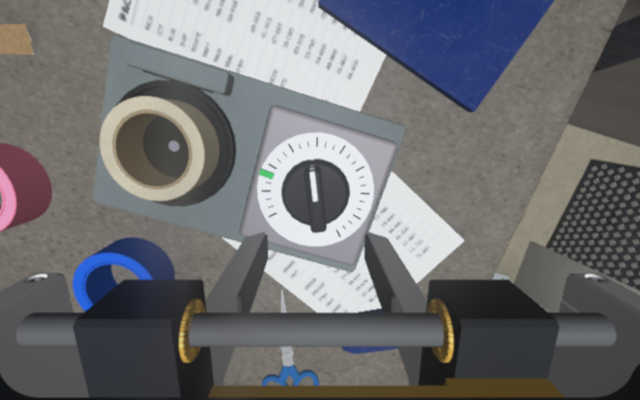

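View pics/w21b.png

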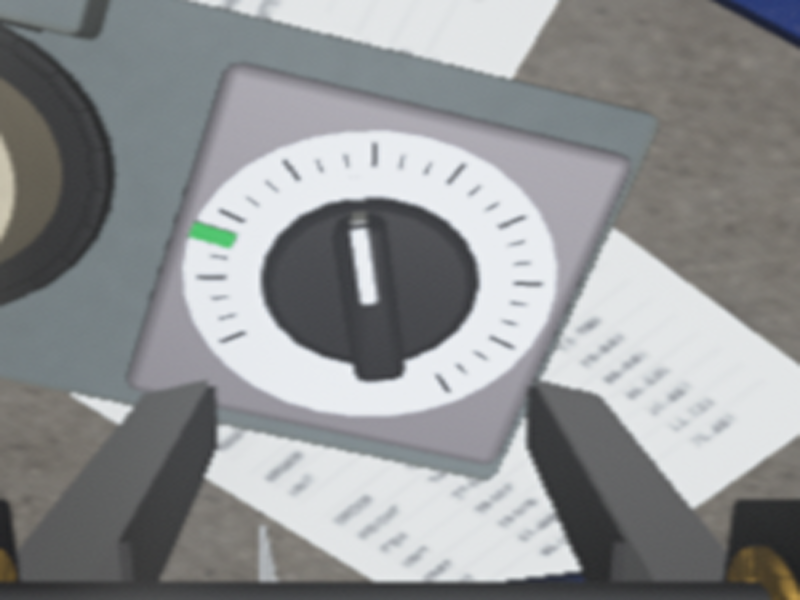

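```bash
python3 - <<'E'
from h import *
c=cam('wrist');p,Q=pose();f=lambda x,y:(200+x/3.2,80+y/2.5)
T=lambda q,z:at_z(c,f(*q),z)
s=T((369.5,273),55);d=T((370.5,280),71);tab=T((212,235),58);a=T((358,214),101);b=T((380,366),101);w1=T((360,228),101);w2=T((370,304),101)
for n,v in dict(scale=s,disc=d,tab=tab,a=a,b=b,mid=(a+b)/2,w1=w1,w2=w2).items(): print(n,v.round(1),Q.inv().apply(v-p).round(1))
ang=lambda v:np.degrees(np.arctan2(v[1],v[0]))
print('bar',ang(a-b),ang(w1-w2),'tab',ang(tab-s),np.linalg.norm((tab-s)[:2]),np.linalg.norm((a-b)[:2]))
E
```

```text
scale [ 551.1 -250.3   55. ] [ -0.5  -3.2 148.1]
disc [ 551.8 -250.4   71. ] [-1.000e-01 -3.800e+00  1.321e+02]
tab [ 553.2 -195.7   58. ] [-52.4 -20.3 144.9]
a [ 581.1 -238.2  101. ] [ -3.7 -35.3 102. ]
b [ 526.8 -260.5  101. ] [  2.7  23.1 102.2]
mid [ 553.9 -249.3  101. ] [ -0.5  -6.1 102.1]
w1 [ 576.4 -240.1  101. ] [ -3.1 -30.2 102.1]
w2 [ 549.6 -250.8  101. ] [ -0.3  -1.4 102.1]
bar 22.360053232892525 21.78144591594561 tab 87.88224252719142 54.659704115325376 58.77163812002281
```

```bash
python3 -c "
from h import *
goal([551.5,-250,76],[np.pi,0,-1.185])"
```

```text
shift [ -0.6  -3.6 127.1] rot [ 0.002 -0.003 -0.105] dist 127 deg 6.0
```

```bash
python3 -m creep '[[-0.5,-3.5,10,0,0,-0.05],[-0.5,-3.5,30,0,0,-0.105],[-0.5,-3.5,50,0,0,-0.105],[-0.5,-3.5,70,0,0,-0.105],[-0.5,-3.5,85,0,0,-0.105],[-0.5,-3.5,100,0,0,-0.105],[-0.5,-3.5,110,0,0,-0.105],[-0.5,-3.5,118,0,0,-0.105],[-0.5,-3.5,126,0,0,-0.105],[-0.5,-3.5,126,0,0,-0.105]]' 44 15; python3 -c "
from h import *
c=cam('wrist','w22.png')"
```

```text
clock: 25.43
tool_pos: [551.0, -249.7, 76.0]
orientation: [3.138, -0.001, -1.185]
ft_force: [-0.1, -0.8, 0.1]
finger_gap: 43.8
```

View pics/w22.png

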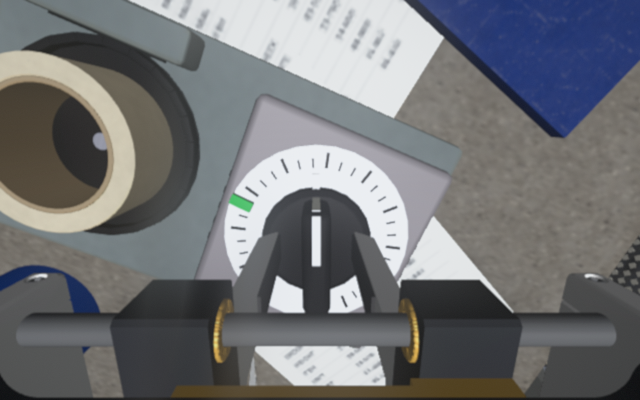

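Bar is vertical and centred between the fingers at column 316. Close, then turn.

```bash
python3 -m creep '[[0,0,0,0,0,0],[0,0,0,0,0,0],[0,0,0,0,0,0],[0,0,0,0,0,0],[0,0,0,0,0,0],[0,0,0,0,0,0],[0,0,0,0,0,0],[0,0,0,0,0,0],[0,0,0,0,0,0],[0,0,0,0,0,0]]' 8 25; python3 -c "
from h import *
c=cam('wrist','w23.png')"
```

```text
clock: 26.32
tool_pos: [551.5, -249.7, 77.5]
orientation: [3.14, -0.002, -1.185]
ft_force: [-1.2, 3.1, 4.9]
finger_gap: 15.7
```

View pics/w23.png

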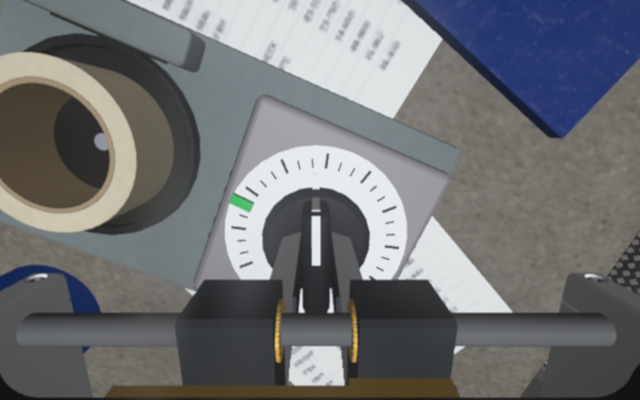

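```bash
python3 -m creep '[[0,0,0,0,0,-0.1],[0,0,0,0,0,-0.21],[0,0,0,0,0,-0.32],[0,0,0,0,0,-0.43],[0,0,0,0,0,-0.54],[0,0,0,0,0,-0.65],[0,0,0,0,0,-0.76],[0,0,0,0,0,-0.87],[0,0,0,0,0,-0.98],[0,0,0,0,0,-1.05]]'; python3 -m creep '[[0,0,0,0,0,0],[0,0,0,0,0,0],[0,0,0,0,0,0],[0,0,0,0,0,0],[0,0,0,0,0,0],[0,0,0,0,0,0],[0,0,0,0,0,0],[0,0,0,0,0,0],[0,0,0,0,0,0],[0,0,0,0,0,0]]'; python3 -c "
from h import *
c=cam('wrist','w24.png');cv2.imwrite('pics/w24b.png',cv2.resize(c['color'][100:340,200:450],None,fx=3.2,fy=2.5*1,interpolation=2))"
```

```text
clock: 27.2
tool_pos: [549.5, -248.2, 77.4]
orientation: [-3.141, 0.004, -0.13]
ft_force: [-6.1, 5.8, 10.5]
finger_gap: 15.7
clock: 28.03
tool_pos: [549.5, -248.2, 77.4]
orientation: [-3.141, 0.004, -0.135]
ft_force: [-5.3, 5.4, 10.2]
finger_gap: 15.8
```

View pics/w24b.png

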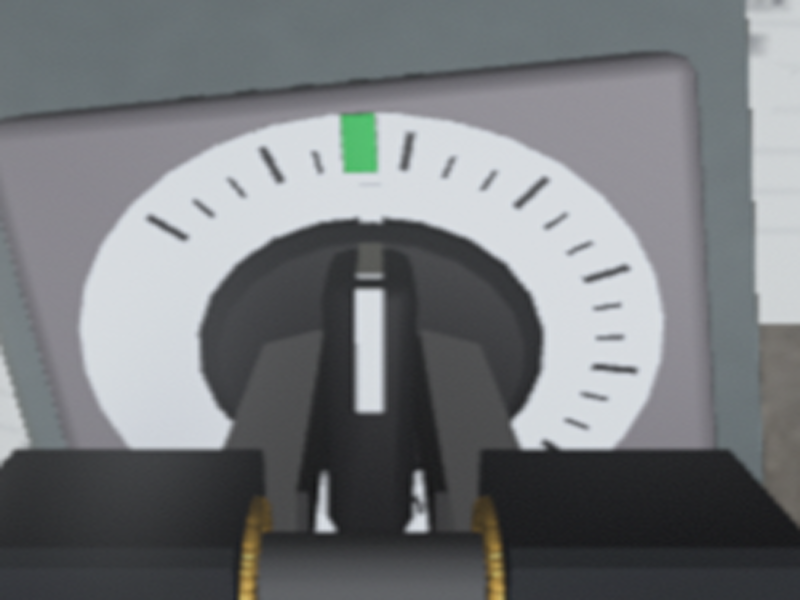

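```bash
python3 - <<'E'
from h import *
c=cam('wrist');p,Q=pose();f=lambda x,y:(200+x/3.2,100+y/2.5)
T=lambda q,z:Q.inv().apply(at_z(c,f(*q),z)-p).round(1)
print('tab',T((359,143),59),T((359,115),58),T((359,172),58),'scaleL/R',T((80,325),55),T((663,325),55),'ptr',T((370,290),101),T((370,410),101),T((371,222),71),'tick',T((371,185),55))
print('top scale edge',T((371,111),55))
E
```

```text
tab [ -2.7 -52.8  18.4] [ -2.7 -59.7  19.4] [ -2.7 -45.3  19.4] scaleL/R [-63.   -2.3  22.7] [62.4 -2.6 22.1] ptr [ -0.4 -26.9 -23.6] [ -0.4   0.7 -23.6] [ -0.3 -34.9   6.4] tick [ -0.3 -41.4  22.4]
top scale edge [ -0.3 -60.5  22.4]
```

```bash
python3 -m creep '[[0,0,0,0,0,-0.02],[0,0,0,0,0,-0.04],[0,0,0,0,0,-0.05],[0,0,0,0,0,-0.05],[0,0,0,0,0,-0.05],[0,0,0,0,0,-0.05],[0,0,0,0,0,-0.05],[0,0,0,0,0,-0.05],[0,0,0,0,0,-0.05],[0,0,0,0,0,-0.05]]'; python3 -m creep '[[0,0,0,0,0,0],[0,0,0,0,0,0],[0,0,0,0,0,0],[0,0,0,0,0,0],[0,0,0,0,0,0],[0,0,-10,0,0,0],[0,0,-30,0,0,0],[0,0,-60,0,0,0],[0,0,-95,0,0,0],[0,0,-125,0,0,0]]' 44; python3 -m creep '[[0,0,0,0,0,0],[0,0,0,0,0,0],[0,0,0,0,0,0],[0,0,0,0,0,0],[0,0,0,0,0,0],[0,0,0,0,0,0],[0,0,0,0,0,0],[0,0,0,0,0,0],[0,0,0,0,0,0],[0,0,0,0,0,0]]';python3 -c "
from h import *
c=cam('wrist','w25.png');cv2.imwrite('pics/w25b.png',cv2.resize(c['color'][100:300,200:450],None,fx=3.2,fy=3,interpolation=2))
c=cam('scene','s25.png')"
```

```text
clock: 28.97
tool_pos: [549.4, -248.2, 77.4]
orientation: [-3.141, 0.005, -0.085]
ft_force: [-5.9, 6.1, 10.7]
finger_gap: 15.8
clock: 29.8
tool_pos: [551.5, -250.3, 204.6]
orientation: [3.137, 0.0, -0.086]
ft_force: [-0.7, -0.7, 0.7]
finger_gap: 44.2
clock: 30.63
tool_pos: [551.6, -249.7, 202.0]
orientation: [3.138, 0.001, -0.085]
ft_force: [-0.6, 0.0, -0.3]
finger_gap: 44.2
```

View pics/w25b.png

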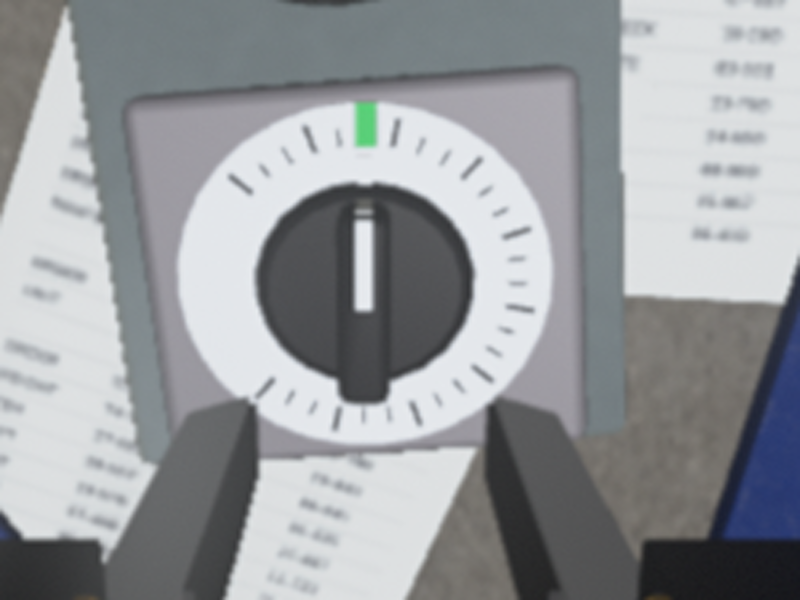

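View pics/w25.png

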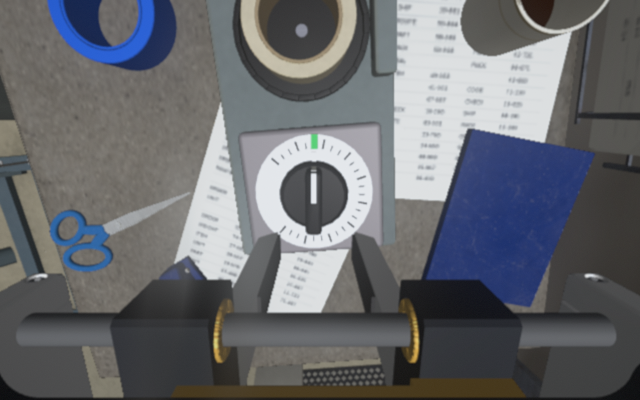

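View pics/s25.png

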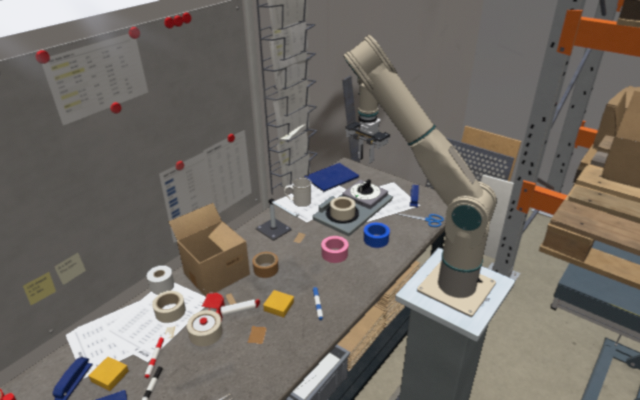

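```bash
python3 -c "
from h import *
print(manip.hand_in(), manip.get_state()['clock'])"
```

```text
the job is handed in; nothing more can be done
the job is handed in; nothing more can be done
```

I finished the whole task and handed it in at about 31 s on the robot clock, well under the 72 s limit. The hand-in gives no verdict, so the results below are from my own checks.

**What I did**
1. I gripped the cream roll by its faces, lifted it over the peg tip and tilted it 46°. I then set its edge on the bench and released it, and it fell flat.
2. I picked it up again by its wall, set it in the tray and let go.
3. I gripped the dial bar and turned it about 1.1 rad anticlockwise, then let go and raised the arm clear.

**Last checks**
- **Roll:** it sits flat in the tray, about 1–2 mm from the tray's centre.
- **Dial:** the pointer lines up with the green tab to about 0.5 mm.
- **Robot:** the fingers were clear and the force readings were near zero.
- **Bystanders:** the stapler, note block, mug and brown roll look unmoved in the last scene picture. I compared these by eye and did not measure them.

**What failed or disagreed**
- My first attempt to tilt the roll, with the tool pointing away from the robot, ran into joint limits at about 38°. I tilted it the other way instead.
- The cameras disagreed by up to about 10 mm at long range, so I used close wrist-camera views to place the grips.
- The first long-range estimate of the dial's turn was about 0.05 rad too large. A close view before the last small turn corrected it.

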